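# Load two grinding stones into the spring magazine

### The arm

A 6-joint arm with a two-finger parallel gripper is mounted at the origin on the work surface. World frame = base frame: x ahead of the robot, y to its left, z up, the work surface at z = 0. Lengths are in mm, angles in rad, forces in N, time in s.
With the tool pointing down it reaches from about 250 to 775 mm from the base axis. Payload 4 kg.
Tool frame: the origin (TCP) lies midway between the tips of the shut fingers; the grasp point (between the pads) lies 19 mm behind it; z points along the fingers, y is the direction in which the jaws open and shut (so a half turn about z gives the same grasp; the last joint's range is limited). The gripper opens to 85 mm and grips with 20 to 120 N. Pads are 22 mm wide; open, the fingers measure 114 mm over their backs; the gripper's body (76 mm by 85 mm) begins 54 mm behind the grasp point. The pads swing forward as they close: fully open they stand 13 mm farther back than shut.
Start: joints at [1.208, 0.087, 1.371, -0, 1.684, -0.103], TCP at [141.296, 531.557, 231.341] pointing down, gripper open.
Joint ranges: [-3.1, 3.1], [-0.76, 2.03], [0.27, 2.55], [-1.08, 4.22], [0.17, 2.65], [-2.57, 2.57]. Speed limits (rad/s): [2.79, 2.79, 3.14, 3.14, 3.14, 3.14].

### API

Orientations are given as a unit quaternion [w, x, y, z].
In Python, from rig import env gives the robot as it stands.
- The arm moves only by the tool jog_arm, never from a script. Its argument "series" is a list that holds one entry, the list of rows, each a list of 6 numbers: the shift along the tool's x, y, z in m, then the turn, a rotation vector about the tool's x, y, z in rad. In form: [[[tx, ty, tz, ax, ay, az], ...]]. A call has 1 to 5 rows; each row shifts and turns the commanded pose from where the row before left it, along the tool's axes as they then stand; what a row does not reach is not made up. A row lasts 1/8 s, in which the tool goes at most 62.5 mm and 10.7 degrees, less where a joint would pass 70% of its speed; a pose out of reach is approached as far as the arm can. A call is refused whole if a number of a shift passes 0.0625 or a number of a turn 0.188, either way. A call with a gripper value outside its range is refused whole. "gripper" is the closure, from -1 (fully open) to 1 (shut), set as the call begins (left out, the last holds). The fingers move at their own pace and stop on an object; "force" is the grip in N (left out, the last holds). Time passes only in rows, so rows that do not move let the fingers close. It gives the time, the measured TCP pose, the force and the opening at its end, in the units of the state.
- env.observe(): the state, without advancing time (a new reading comes with each control period).
- env.capture(name): name is "scene" or "top" or "wrist"; returns a dict with "pixels" (420x560x3 uint8, red, green, blue), "mtx" (3x3 intrinsics, pixels), "k1" (the pictures are not rectified: a ray, as slopes to the right and down, at radius r is drawn at 1 + k1 r^2 times it, then the intrinsics apply), "xyz" and "attitude" of the camera in the world. Camera axes: x right, y down, z forward; pixel columns grow to the right and rows downward; lengths in mm; the calibration is good to about 2 mm. A picture is of the moment at which its call begins. There is no depth.
- env.sign_off(): hands the job in, once; it reports no verdict.
The state is a dict: "time": time; "joint_pos": joint angles; "qvel": joint speeds; "effort": joint torques, N m; "eef_pos": TCP position; "tool_rot": TCP orientation; "force": force on the tool from outside, world axes, zero at the start; "ft_torque": the same for the moment, N m; "width": finger opening in mm.
Only numpy, scipy, OpenCV 4.12 (cv2) and the standard library are available. Lean on these libraries where they do the work, as an engineer would, in place of code of your own. Each camera call takes 0.05 s, during which the arm holds its last target. There are 200 camera calls.

### The job

Load the stone magazine: push the dark coarse stone down past the two spring lips until it snaps in and stays held under them with the gripper away, then push the white fine stone in on top of it the same way. Press gently, never ramming the magazine or driving it hard onto its bottom stop, and leave the small brown stone and the other things on the bench where they are.

Things in the scene. Friction and masses are not known exactly. Their poses are not given: they have to be found in the camera images.
- magazine: Red and aluminium spring-loaded stone magazine, bolted to the bench, rigid. Origin: centre of the underside of its 110 x 90 x 8 mm foot, on the bench; z up along the magazine's axis, x towards one lip. It carries a red head on a pedestal, with posts, lips and a yellow follower on the axis. Pushing a stone through takes 10 to 20 N. No more than 30 N may come on the follower, and 120 N on all parts added up.
- pedestal (a point): Point on the axis, 45 mm over the bench, on the pedestal's top. The head stands 0 to 25 mm above it: a locked height setting that differs from job to job and is NOT reported, to be seen or felt. Heights over this point, plus the setting: head floor top 8, lips' undersides 66, top of the lips' ramps 81, straight guide posts end at 88, top of their outward flares 100 mm.
- open_side (a point): Middle of the foot's +y edge, 8 mm up. Four posts at radius 26.5 mm guide a stone (radius 25). They stand within 22 mm of the x axis line and over 17 mm from the y axis line, so the +y and -y sides are open from the head floor up, 34 mm wide: fingers holding a stone by its +y and -y sides pass down with it through the lips. Along x the head reaches 46 mm from the axis.
- lip_side (a point): Middle of the foot's +x edge, 8 mm up. Two slippery steel lips, on the +x and -x sides of the head, 16 mm wide, flat below, reach in to 21 mm from the axis; their upper faces are steep ramps. A passing stone pushes each lip outward (spring 1.5 to 3 N each); it springs back over the stone's top edge once that edge is below its underside, and then holds the stone down.
- follower (a joint): Travel (m) of the yellow round follower plate, 43 mm across, on which the stones rest inside the magazine: 0 at its spring-up rest, where its top is 3 mm under the lips' undersides; grows as it is pushed down; hard bottom stop at 0.047. Spring 5 N at rest plus 0.1 N per mm, damped (1 N per 10 mm/s). With one stone held under the lips it stands at about 0.019, with two at about 0.041.
- coarse: Dark, nearly black coarse grinding stone, a plain disc 50 mm across and 22 mm thick, about 100 g, lying flat. Origin: centre of its underside; z up, out of its top face with a steel hub ring.
- fine: Off-white fine grinding stone, same disc, 50 mm across and 22 mm thick, about 90 g. Origin: centre of its underside; z up.
- spare: Small brown stone, 40 mm across and 14 mm thick, not for this magazine: leave it. Origin: centre of its underside.
- wheel: Grey grinding wheel lying flat, 120 mm across and 18 mm thick; bystander. Origin: centre of its underside.
- brush: Orange cup-shaped brush wheel, 80 mm across and 26 mm high; bystander. Origin: centre of its underside.
- wrench: Steel wrench lying on the bench; bystander. Origin near its middle.
- jar: Jar with a red cap, 60 mm across and 70 mm high; bystander. Origin: centre of its underside.
- grinder: Straight hand grinder with an aluminium body, 54 mm thick and about 220 mm long, lying down; bystander. Origin under its body.

How it is judged (in metres and radians):
On the way:
1. the coarse stone alone is snapped in under the lips and stays there with the gripper off it (value of joint follower between 0.0165 and 0.0215 m and horizontal distance between coarse and magazine below 0.006 m and angle between coarse's own z axis and vertical below 0.12 rad and contact force between the fingers and coarse below 0.3 N and horizontal distance between fine and magazine above 0.06 m), for 0.2 s.
At the end, for the whole second after the job is handed in: Both stones sit flat (within 0.12 rad) in the magazine, centred within 6 mm of its axis, the fine one directly on the coarse one, held down under the lips so that the follower stands at 0.0385 to 0.0435 m, at rest (value of joint follower between 0.0385 and 0.0435 m and horizontal distance between each of coarse, fine and magazine below 0.006 m and z of fine in the frame of coarse between 0.019 and 0.025 m and angle between each of coarse, fine's own z axis and vertical below 0.12 rad and linear speed of each of fine, coarse below 0.02 m/s); the robot touches nothing.
It fails at once if the follower is loaded with more than 30 N (driven hard onto its bottom stop) (contact force between follower_c0 and anything else above 30 N).
It fails at once if the magazine is rammed: the forces on all its parts added up pass 120 N (contact force between magazine and anything else above 120 N).
It fails at once if the small brown stone is moved more than 20 mm (distance of spare from where it was at the start of the episode above 0.02 m).
It fails at once if another thing on the bench is moved more than 30 mm (distance of any of wheel, brush, wrench, jar, grinder from where it was at the start of the episode above 0.03 m).
It also fails if it takes over 72 s, if anything falls off the work surface, if the arm or the gripper's body presses on something with over 40 N, if the wrist force passes 120 N, or if a joint passes its speed limit or range.

## Working session

There is one attempt and no reset: what is moved stays moved. The work goes in short steps, Python scripts to look and compute and a tool call to move; the robot and the scene stay as the last step left them, time stands still between calls to the robot, and variables do not carry over. Pictures are saved under pics/ and viewed, about 8 in all and at most 12, crops included, and the job is handed in when it is done.

Besides the shell and the picture viewer there is one more tool, called after "Call:" as name(argument=value, ...), one argument or row to a line, values as JSON. jog_arm: Moves the arm, as the interface text tells. Its arguments: {"type":"object","properties":{"series":{"type":"array","items":{"type":"array","items":{"type":"array","items":{"type":"number"}}}},"gripper":{"type":"number"},"force":{"type":"number"}},"required":["series"]}

```bash
mkdir -p pics
cat > h.py <<'E'
import numpy as np, cv2
from rig import env
from scipy.spatial.transform import Rotation as R
def cap(n,f=None):
    c=env.capture(n)
    if f: cv2.imwrite('pics/'+f,cv2.cvtColor(np.asarray(c['pixels']),cv2.COLOR_RGB2BGR))
    return c
def rot(c):
    a=np.array(c['attitude'],float)
    return a if a.shape==(3,3) else R.from_quat(a,scalar_first=True).as_matrix()
def ray(c,u,v):
    K=np.array(c['mtx'],float)
    p=cv2.undistortPoints(np.array([[[u,v]]],float),K,np.array([c['k1'],0,0,0.]))[0,0]
    return np.array(c['xyz'],float),rot(c)@np.array([p[0],p[1],1])
def onz(c,u,v,z):
    o,d=ray(c,u,v); return o+d*(z-o[2])/d[2]
def pix(c,P):
    K=np.array(c['mtx'],float); Rm=rot(c); 
    q=(np.array(P,float)-np.array(c['xyz']))@Rm
    return cv2.projectPoints(q.reshape(-1,1,3),np.zeros(3),np.zeros(3),K,np.array([c['k1'],0,0,0.]))[0][:,0]
E
python3 - <<'E'
from h import *
a=cap('scene','scene.png');b=cap('top','top.png')
for c in(a,b): print(c['xyz'],c['attitude'],c['mtx'],c['k1'])
print(env.observe())
E
```

```text
[1380.00919934   87.12704807  990.96451721] [-0.22540028  0.63295624  0.6982498  -0.24699865] [[387.63220091   0.         278.69143825]
 [  0.         387.63220091 210.47885181]
 [  0.           0.           1.        ]] 0.010331237812631905
[ 446.30174622   22.50073292 1042.26463206] [-0.04371699  0.71033244 -0.69975024  0.06217927] [[380.79767766   0.         281.18156923]
 [  0.         380.79767766 212.91438433]
 [  0.           0.           1.        ]] 0.0006767426594760929
{'time': 0.1, 'joint_pos': array([ 1.20790206e+00,  8.78958905e-02,  1.37211014e+00, -2.55091310e-05,
        1.68360831e+00, -1.03112170e-01]), 'qvel': array([-0.00058469, -0.00219744, -0.00309183, -0.00025563, -0.00105596,
        0.00100104]), 'effort': array([ 1.70507425e-03, -3.53013754e+01, -3.14219391e+01, -2.23739312e-04,
        7.90819555e-03,  8.23538272e-06]), 'eef_pos': array([141.13644998, 531.11634013, 230.24453294]), 'tool_rot': array([-2.21072334e-04,  1.29527455e-01,  9.91575321e-01, -9.86456001e-04]), 'force': array([-0.56847229,  0.01197438, -0.21242981]), 'ft_torque': array([ 0.05054813, -0.01585005,  0.00863989]), 'width': 85.39089346259799}
```

View pics/top.png

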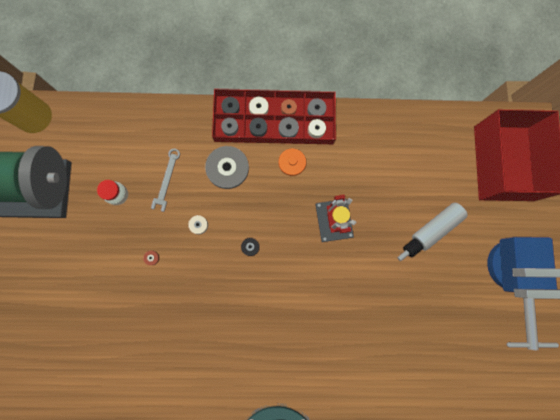

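View pics/scene.png

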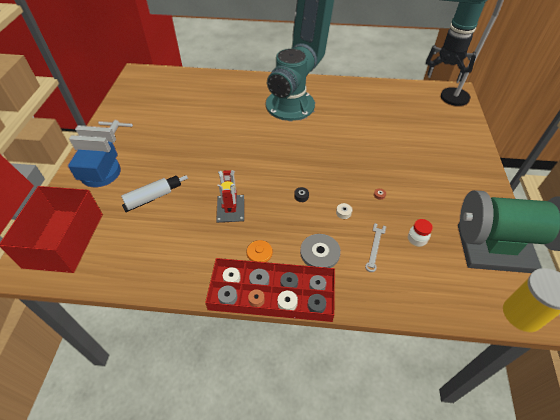

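Run:
```python
from h import *
a=cap('scene');b=cap('top')
P=env.observe()['eef_pos']
print(pix(a,P),pix(b,P))
def crop(c,u0,v0,w,h,s):
    im=cv2.cvtColor(np.asarray(c['pixels']),cv2.COLOR_RGB2BGR)
    return cv2.resize(im[v0:v0+h,u0:u0+w],None,fx=s,fy=s,interpolation=cv2.INTER_CUBIC)
cv2.imwrite('pics/crop.png',np.hstack([crop(b,305,185,60,70,6.5),crop(a,200,155,60,70,6.5)]))
im=np.asarray(b['pixels']);hsv=cv2.cvtColor(im,cv2.COLOR_RGB2HSV)
def comp(m,box,z,n):
    u0,v0,u1,v1=box;M=np.zeros(m.shape,np.uint8);M[v0:v1,u0:u1]=m[v0:v1,u0:u1]
    cs=max(cv2.findContours(M,cv2.RETR_EXTERNAL,cv2.CHAIN_APPROX_NONE)[0],key=cv2.contourArea)
    (x,y),r=cv2.minEnclosingCircle(cs);print(n,x,y,r,onz(b,x,y,z),'size',2*r/380*1020)
    return cs
g=(hsv[...,2]<75)
comp(g,(235,230,268,262),20,'coarse')
comp((hsv[...,1]<70)&(hsv[...,2]>120),(183,210,213,240),20,'fine')
c=comp((hsv[...,1]<90)&(hsv[...,2]<120),(308,190,362,250),4,'foot')
r=cv2.minAreaRect(c);print(r,[onz(b,*p,8) for p in cv2.boxPoints(r)])
c=comp((hsv[...,0]>22)&(hsv[...,0]<35)&(hsv[...,1]>150)&(hsv[...,2]>120),(320,195,362,240),120,'foll')
```

```text
[[441.23264339  81.84912936]] [[  7.46759246 424.97918579]]
coarse 249.88607788085938 246.59494018554688 8.666922569274902 [508.42729615  79.2628989   20.        ] size 46.52768958242316
fine 197.74026489257812 224.41558837890625 9.446795463562012 [565.85106186 220.62267013  20.        ] size 50.714375646490794
foot 334.44537353515625 219.56126403808594 24.789335250854492 [ 587.30414365 -151.04260156    4.        ] size 133.07958924142937
((334.0810546875, 219.98648071289062), (39.784549713134766, 32.715396881103516), 80.53767395019531) [array([631.90460563, -95.85067818,   8.        ]), array([ 648.6733055 , -185.72667612,    8.        ]), array([ 539.71479407, -202.29851872,    8.        ]), array([ 523.67673585, -113.6932559 ,    8.        ])]
foll 341.0827941894531 214.60595703125 8.335156440734863 [ 584.11731496 -148.14043771  120.        ] size 44.74662931341874
```

View pics/crop.png

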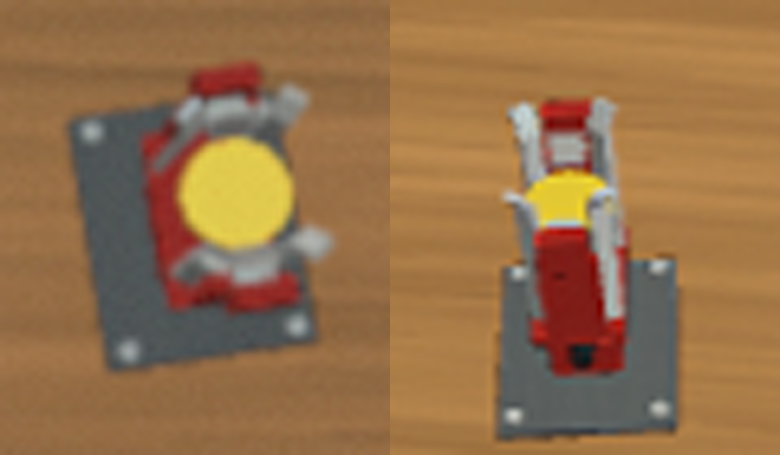

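The top view crop shows the magazine foot centred near pixel (334,220), yawed about 9°, with the yellow follower at (341,214). Coarse is at (250,247) and fine at (198,224). First I align the jaws and go above the coarse stone.

Call:
jog_arm(
  series=[
    [[0,0,0,0,0,-0.14],[0,0,0,0,0,-0.14],[0,0,0,0,0,-0.14],[-0.029,-0.05,0,0,0,0],[-0.029,-0.05,0,0,0,0]],
  ],
  gripper=-1,
  force=60,
)

```text
time: 0.82
eef_pos: [214.9, 441.2, 230.8]
tool_rot: [-0.0, -0.081, 0.997, -0.0]
force: [0.3, -0.1, -0.2]
width: 85.2
```

Call:
jog_arm(
  series=[
    [[-0.029,-0.05,0,0,0,0],[-0.029,-0.05,0,0,0,0],[-0.029,-0.05,0,0,0,0],[-0.029,-0.05,0,0,0,0],[-0.029,-0.05,0,0,0,0]],
  ],
)

```text
time: 1.45
eef_pos: [398.3, 216.8, 231.3]
tool_rot: [0.0, -0.08, 0.997, 0.0]
force: [1.0, 0.8, -0.1]
width: 85.3
```

Call:
jog_arm(
  series=[
    [[-0.029,-0.05,0,0,0,0],[-0.029,-0.05,0,0,0,0],[-0.015,-0.026,0,0,0,0],[0,0,0,0,0,0],[0,0,0,0,0,0]],
  ],
)

```text
time: 2.08
eef_pos: [489.2, 106.2, 231.1]
tool_rot: [-0.0, -0.08, 0.997, 0.0]
force: [-0.4, 0.4, 0.3]
width: 85.3
```

Run:
```python
from h import *
c=cap('wrist','w1.png');o=env.observe();print(o['time'],o['eef_pos'],R.from_quat(o['tool_rot'],scalar_first=True).as_matrix().round(3),o['width'],o['force'],c['xyz'],rot(c).round(3),c['mtx'][0],c['k1'])
```

```text
2.125 [489.0614236  106.53150925 231.27801744] [[-0.987 -0.161 -0.   ]
 [-0.161  0.987  0.001]
 [ 0.     0.001 -1.   ]] 85.54936993238451 [0.52395544 0.29329635 0.89433483] [410.52860407  92.96042798 373.95785455] [[-0.159  0.939  0.304]
 [ 0.987  0.151  0.051]
 [ 0.002  0.308 -0.951]] [294.00751573   0.         284.95229846] -0.052556373138319214
```

View pics/w1.png

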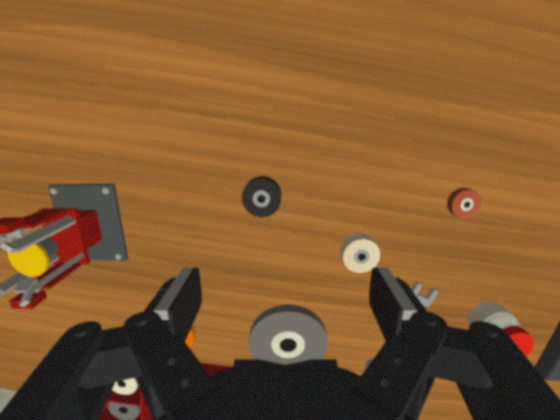

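The wrist view shows coarse at (262,197), fine at (361,253), and the magazine at far left with its foot corner near (50,184).

```bash
cat >> h.py <<'E'
def disc(c,m,box,zmid):
    u0,v0,u1,v1=box;M=np.zeros(m.shape,np.uint8);M[v0:v1,u0:u1]=m[v0:v1,u0:u1]
    cs=max(cv2.findContours(M,cv2.RETR_EXTERNAL,cv2.CHAIN_APPROX_NONE)[0],key=cv2.contourArea)
    P=np.array([onz(c,*p,zmid)[:2] for p in cs[:,0,:].astype(float)],np.float32)
    (x,y),r=cv2.minEnclosingCircle(P);return x,y,r
def totool(d):
    return R.from_quat(env.observe()['tool_rot'],scalar_first=True).as_matrix().T@np.array(d,float)
E
python3 - <<'E'
from h import *
c=cap('wrist');hsv=cv2.cvtColor(np.asarray(c['pixels']),cv2.COLOR_RGB2HSV)
d=disc(c,hsv[...,2]<75,(235,170,290,225),14);f=disc(c,(hsv[...,1]<90)&(hsv[...,2]>110),(335,228,385,280),14)
print('coarse',d,onz(c,261,198,22),'fine',f,onz(c,361.5,256,22))
e=env.observe()['eef_pos'];print(e,totool([d[0]-e[0],d[1]-e[1],0]))
E
```

```text
coarse (508.40020751953125, 78.6247329711914, 25.94335174560547) [508.50088506  79.7721228   22.        ] fine (566.0219116210938, 222.5584259033203, 30.202062606811523) [566.10287269 222.26141178  22.        ]
[489.03604586 106.68633488 231.4050836 ] [-1.45894220e+01 -3.08151394e+01 -1.43823268e-02]
```

Call:
jog_arm(
  series=[
    [[-0.0147,-0.0302,0.04,0,0,0],[0,0,0.055,0,0,0],[0,0,0.055,0,0,0],[0,0,0.03,0,0,0],[0,0,0,0,0,0]],
  ],
)

```text
time: 2.8
eef_pos: [506.1, 79.2, 48.6]
tool_rot: [-0.003, -0.081, 0.997, 0.0]
force: [-0.4, 0.2, 0.6]
width: 85.6
```

Run:
```python
from h import *
c=cap('wrist','w2.png');o=env.observe();print(o['time'],o['eef_pos'],o['force'])
```

```text
2.85 [508.1560139   79.11619897  51.03403296] [-0.44925537 -0.50614553  0.25111926]
```

View pics/w2.png

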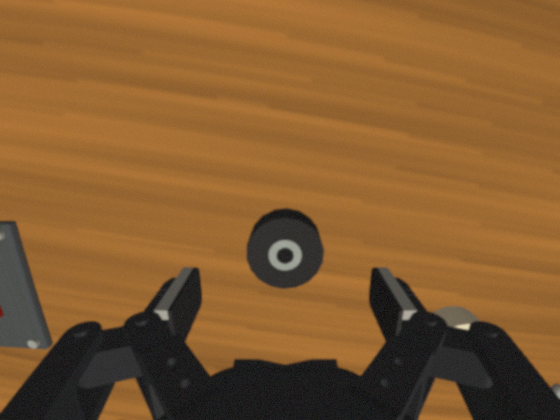

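Stone's ring is at (285,256), midway between the fingertips at columns 197 and 373.

Run:
```python
from h import *
c=cap('wrist');P=onz(c,285,256,22);e=env.observe()['eef_pos'];print(P,e,totool(P-e))
```

```text
[513.24029043  79.79168534  22.        ] [509.61577045  79.04319972  52.6876492 ] [-3.63500705  0.15752659 30.69513151]
```

Call:
jog_arm(
  series=[
    [[0,0,0.025,0,0,0],[0,0,0.02,0,0,0],[0,0,0.004,0,0,0],[0,0,0,0,0,0],[0,0,0,0,0,0]],
  ],
)

```text
time: 3.52
eef_pos: [510.4, 78.4, 4.1]
tool_rot: [0.002, -0.08, 0.997, -0.0]
force: [0.8, -0.4, 0.2]
width: 85.5
```

Call:
jog_arm(
  series=[
    [[0,0,0,0,0,0],[0,0,0,0,0,0],[0,0,0,0,0,0],[0,0,0,0,0,0],[0,0,0,0,0,0]],
  ],
  gripper=1,
  force=60,
)

```text
time: 4.15
eef_pos: [509.9, 78.3, 3.3]
tool_rot: [0.001, -0.08, 0.997, 0.0]
force: [0.4, 0.8, 5.9]
width: 47.9
```

Run:
```python
from h import *
c=cap('wrist','w3.png');o=env.observe();print(o['time'],o['eef_pos'],o['force'],o['width'])
```

```text
4.2 [509.84705091  78.28080625   3.25528476] [-0.93622139 -0.76627619  5.9712376 ] 47.960092728358134
```

Call:
jog_arm(
  series=[
    [[0,0,-0.02,0,0,0],[0,0,-0.04,0,0,0],[0,0,0,0,0,0],[0,0,0,0,0,0]],
  ],
)

```text
time: 4.7
eef_pos: [508.0, 78.2, 61.0]
tool_rot: [-0.001, -0.08, 0.997, 0.0]
force: [-1.3, 0.2, -2.0]
width: 47.6
```

Run:
```python
from h import *
c=cap('wrist','w3.png');o=env.observe();print(o['time'],o['eef_pos'],o['force'],o['width'])
```

```text
4.75 [507.60356118  78.11223401  60.33944661] [ 0.77989178  0.64395839 -1.67663789] 48.01155300074114
```

View pics/w3.png

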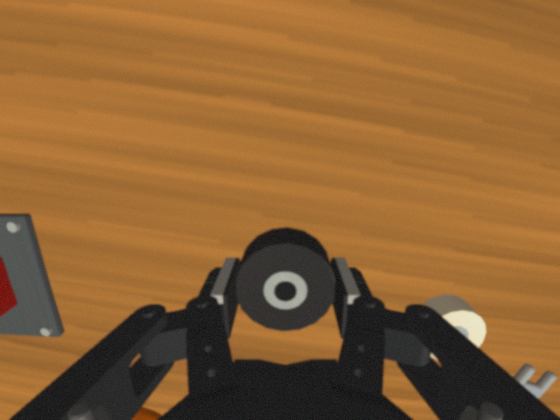

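Stone is held level, ring at (285,290). I lift it and go just beyond the magazine, so the wrist camera looks down on it.

Run:
```python
from h import *
c=cap('wrist');e=env.observe()['eef_pos'];P=onz(c,285,290,e[2]+18.5);print(e,totool(P-e))
```

```text
[507.48303741  78.14908242  60.16718168] [ -0.19737422  -0.25905787 -18.50109578]
```

Call:
jog_arm(
  series=[
    [[0,0,-0.06,0,0,0],[0,0,-0.06,0,0,0],[0,0,-0.06,0,0,0],[-0.0187,-0.0493,-0.01,0,0,0],[-0.0187,-0.0493,0,0,0,0]],
  ],
)

```text
time: 5.42
eef_pos: [562.6, -13.7, 253.2]
tool_rot: [0.001, -0.081, 0.997, -0.0]
force: [0.5, -0.0, -2.0]
width: 47.4
```

Call:
jog_arm(
  series=[
    [[-0.0187,-0.0493,0,0,0,0],[-0.0187,-0.0493,0,0,0,0],[-0.0187,-0.0493,0,0,0,0],[0,0,0,0,0,0],[0,0,0,0,0,0]],
  ],
)

```text
time: 6.05
eef_pos: [640.2, -150.0, 250.1]
tool_rot: [-0.002, -0.08, 0.997, 0.001]
force: [0.5, 0.1, -2.6]
width: 47.7
```

Run:
```python
from h import *
c=cap('wrist','w4.png');o=env.observe();print(o['time'],o['eef_pos'],o['tool_rot'],o['force'],o['width'],c['xyz'])
```

```text
6.1 [ 640.20195362 -149.42871132  251.08077271] [-1.01220156e-03 -8.03245073e-02  9.96768001e-01  7.07725369e-04] [-0.14393932 -0.2989725  -0.58034091] 47.98309151805955 [ 561.91664118 -163.37495934  393.15637442]
```

View pics/w4.png

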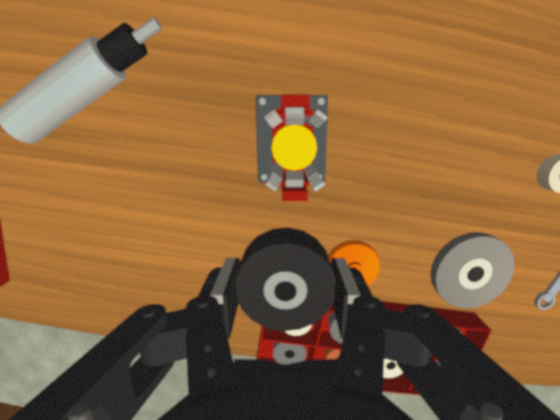

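Magazine is seen nearly from above: follower at (294,147), foot's near corners at (256,95) and (327,95). Now its axis, setting and yaw.

Run:
```python
from h import *
from scipy.optimize import least_squares
def foll(c,box):
    h=cv2.cvtColor(np.asarray(c['pixels']),cv2.COLOR_RGB2HSV);u0,v0,u1,v1=box
    m=((h[...,0]>22)&(h[...,0]<35)&(h[...,1]>150)&(h[...,2]>100)).astype(np.uint8);k=np.zeros_like(m);k[v0:v1,u0:u1]=m[v0:v1,u0:u1]
    cs=max(cv2.findContours(k,cv2.RETR_EXTERNAL,cv2.CHAIN_APPROX_NONE)[0],key=cv2.contourArea);return cs,k.sum()
w=cap('wrist','w4b.png');t=cap('top');hw,aw=foll(w,(240,90,350,210));ht,at=foll(t,(320,195,362,240))
cw=cv2.fitEllipse(hw);ct=cv2.fitEllipse(ht);print(cw,ct,aw,at)
o1,d1=ray(w,*cw[0]);o2,d2=ray(t,*ct[0]);A=np.c_[d1,-d2];k=np.linalg.lstsq(A,o2-o1,rcond=None)[0];p=o1+d1*k[0];q=o2+d2*k[1];print('tri',p,q)
for z in(108,115,121,127,133):
    P=onz(w,*cw[0],z);D=np.linalg.norm(P-w['xyz']);print(z,P, 'dia',2*np.sqrt(aw/np.pi)/294*((P-w['xyz'])@rot(w)[:,2]))
# foot
h=cv2.cvtColor(np.asarray(w['pixels']),cv2.COLOR_RGB2HSV)
m=np.zeros(h.shape[:2],np.uint8);m[88:198,248:336]=((h[...,1]<90)|(((h[...,0]<8)|(h[...,0]>172)|((h[...,0]>22)&(h[...,0]<35)))&(h[...,1]>150)))[88:198,248:336]
ys,xs=np.where((m>0)&(h[...,1]<90))
fit=[]
for v in range(105,175,5):
    r=xs[ys==v]; fit.append((v,r.min(),r.max()))
f=np.array(fit,float)
for col in(1,2):
    L=np.array([onz(w,a+(-.5 if col==1 else .5),v,8)[:2] for v,a in f[:,[0,col]]]);vx,vy,x0,y0=cv2.fitLine(L.astype(np.float32),cv2.DIST_HUBER,0,.01,.01).ravel();print('edge',x0,y0,np.degrees(np.arctan2(vy,vx)))
for u,v in((256,95),(327,95)):print(onz(w,u,v,8))
e=env.observe();print(e['eef_pos'],np.degrees(R.from_quat(e['tool_rot'],scalar_first=True).as_euler('zyx')))
```

```text
((293.4844665527344, 146.7444610595703), (43.66386413574219, 44.45782470703125), 82.43687438964844) ((346.49713134765625, 215.0338897705078), (5.1070170402526855, 10.758255958557129), 13.618291854858398) 1585 51
tri [ 581.27607659 -152.22071169  161.52196889] [ 577.17143826 -153.30154483  161.12797799]
108 [ 585.77451814 -149.79416388  108.        ] dia 42.80978024513024
115 [ 585.1861786 -150.1115258  115.       ] dia 41.762052849288416
121 [ 584.68188756 -150.3835503   121.        ] dia 40.86400079570971
127 [ 584.17759652 -150.6555748   127.        ] dia 39.965948742131005
133 [ 583.67330548 -150.9275993   133.        ] dia 39.067896688552295
edge 588.0274 -194.18964 9.594376
edge 583.92865 -105.441986 9.283954
[ 539.51528131 -201.36731815    8.        ]
[ 525.44013558 -115.02663005    8.        ]
[ 640.28241162 -148.93218231  252.37513256] [ 1.70733962e+02 -1.16366540e-02 -1.79978705e+02]
```

Call:
jog_arm(
  series=[
    [[0.054,0.0082,0.0,0,0,0],[0,0,0.04,0,0,0],[0,0,0.027,0,0,0],[0,0,0,0,0,0],[0,0,0,0,0,0]],
  ],
)

```text
time: 6.82
eef_pos: [586.6, -150.3, 187.1]
tool_rot: [0.001, -0.08, 0.997, -0.001]
force: [-0.1, -0.4, -1.5]
width: 48.3
```

Run:
```python
from h import *
a=cap('scene');cap('wrist','w5.png')
im=cv2.cvtColor(np.asarray(a['pixels']),cv2.COLOR_RGB2BGR)[120:240,180:300]
cv2.imwrite('pics/s5.png',cv2.resize(im,None,fx=5,fy=5,interpolation=cv2.INTER_CUBIC))
e=env.observe();print(e['time'],e['eef_pos'],e['force'],totool(np.array([585.7,-149.8,0])-e['eef_pos']))
```

```text
6.925 [ 587.06221047 -150.71496136  187.71801848] [ 0.34240607 -0.39836938 -1.38377531] [  1.87676018   1.47207432 187.71003703]
```

View pics/s5.png

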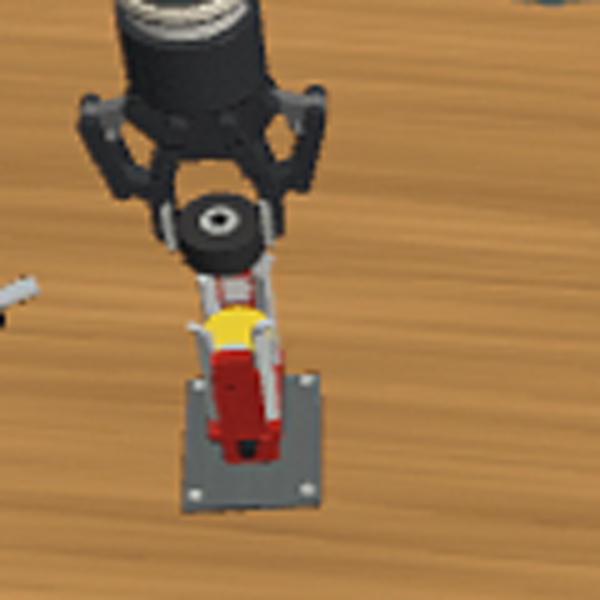

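The scene crop shows the stone held above the magazine, follower's ellipse centre near full-image pixel (227,186). Use it for the height, and average several pose readings.

Run:
```python
from h import *
E=[]
for i in range(5):
    a=cap('scene');E.append(env.observe()['eef_pos'])
E=np.array(E);print(E.round(1),E.mean(0),totool(np.array([585.7,-149.8,0])-E.mean(0)))
h=cv2.cvtColor(np.asarray(a['pixels']),cv2.COLOR_RGB2HSV)
m=((h[...,0]>22)&(h[...,0]<35)&(h[...,1]>150)&(h[...,2]>100));ys,xs=np.where(m[170:205,205:250]);print(xs.min()+205,xs.max()+205,ys.min()+170,ys.max()+170)
from numpy import *
t=linspace(0,2*pi,60)
for s in(0,5,10,15,20,25):
    z=108+s;p=pix(a,c_[585.7+21.5*cos(t),-149.8+21.5*sin(t),0*t+z]);print(s,p.min(0),p.max(0))
```

```text
[[ 587.  -150.8  187.5]
 [ 586.8 -150.9  187.2]
 [ 586.7 -150.9  186.8]
 [ 586.5 -150.9  186.4]
 [ 586.4 -150.8  186.1]] [ 586.69029349 -150.85675828  186.78351348] [  1.0218864    1.30302485 186.78178766]
221 232 181 189
0 [219.75057739 181.03416245] [233.72043202 191.28333749]
5 [219.56186653 179.92760134] [233.57748967 190.18520349]
10 [219.37191119 178.8138854 ] [233.43360624 189.07981118]
15 [219.18069892 177.69294441] [233.28877233 187.96708778]
20 [218.98821711 176.56470725] [233.14297841 186.84695954]
25 [218.79445295 175.42910183] [232.99621484 185.71935169]
```

Call:
jog_arm(
  series=[
    [[0.0008,0.0009,0.01,0,0,0],[0,0,0.01,0,0,0],[0,0,0.008,0,0,0],[0,0,0.004,0,0,0],[0,0,0.004,0,0,0]],
  ],
)

```text
time: 7.8
eef_pos: [585.1, -150.0, 149.0]
tool_rot: [0.0, -0.08, 0.997, 0.0]
force: [-0.5, -0.4, -1.5]
width: 47.8
```

Call:
jog_arm(
  series=[
    [[0,0,0.002,0,0,0],[0,0,0.002,0,0,0],[0,0,0.002,0,0,0],[0,0,0.002,0,0,0],[0,0,0.002,0,0,0]],
  ],
)

```text
time: 8.43
eef_pos: [585.1, -150.0, 139.2]
tool_rot: [0.0, -0.08, 0.997, 0.0]
force: [-0.1, 0.1, -1.0]
width: 47.9
```

Call:
jog_arm(
  series=[
    [[0,0,0.002,0,0,0],[0,0,0.002,0,0,0],[0,0,0.001,0,0,0],[0,0,0.0,0,0,0]],
  ],
)

```text
time: 8.93
eef_pos: [585.1, -149.9, 134.2]
tool_rot: [-0.0, -0.08, 0.997, 0.0]
force: [-0.1, -0.1, -0.6]
width: 48.3
```

Call:
jog_arm(
  series=[
    [[0,0,0.001,0,0,0],[0,0,0.001,0,0,0],[0,0,0.001,0,0,0],[0,0,0.001,0,0,0]],
  ],
)

```text
time: 9.43
eef_pos: [585.1, -150.0, 130.2]
tool_rot: [0.0, -0.08, 0.997, 0.0]
force: [-0.1, 0.0, -0.8]
width: 47.8
```

Call:
jog_arm(
  series=[
    [[0,0,0.001,0,0,0],[0,0,0.001,0,0,0],[0,0,0.001,0,0,0],[0,0,0.001,0,0,0]],
  ],
)

```text
time: 9.93
eef_pos: [585.6, -150.1, 126.8]
tool_rot: [0.001, -0.08, 0.997, -0.0]
force: [1.7, 1.1, 0.8]
width: 48.0
```

Call:
jog_arm(
  series=[
    [[0,0,0.001,0,0,0],[0,0,0.001,0,0,0],[0,0,0.001,0,0,0],[0,0,0.001,0,0,0]],
  ],
)

```text
time: 10.42
eef_pos: [585.2, -150.1, 122.6]
tool_rot: [0.0, -0.08, 0.997, -0.0]
force: [0.3, 0.8, 2.8]
width: 47.9
```

Call:
jog_arm(
  series=[
    [[0,0,0.001,0,0,0],[0,0,0.001,0,0,0],[0,0,0.001,0,0,0],[0,0,0.001,0,0,0]],
  ],
)

```text
time: 10.92
eef_pos: [585.8, -150.0, 119.7]
tool_rot: [0.001, -0.08, 0.997, -0.0]
force: [0.3, 0.8, 5.5]
width: 48.0
```

Call:
jog_arm(
  series=[
    [[0,0,0.001,0,0,0],[0,0,0.001,0,0,0],[0,0,0.001,0,0,0],[0,0,0.001,0,0,0]],
  ],
)

```text
time: 11.42
eef_pos: [584.7, -149.8, 114.6]
tool_rot: [-0.0, -0.08, 0.997, 0.0]
force: [-2.6, 1.1, 5.8]
width: 48.1
```

Call:
jog_arm(
  series=[
    [[0,0,0.001,0,0,0],[0,0,0.001,0,0,0],[0,0,0.001,0,0,0],[0,0,0.001,0,0,0]],
  ],
)

```text
time: 11.92
eef_pos: [584.7, -149.8, 111.4]
tool_rot: [-0.0, -0.08, 0.997, 0.0]
force: [-2.2, 1.2, 5.3]
width: 48.2
```

Call:
jog_arm(
  series=[
    [[0,0,0.001,0,0,0],[0,0,0.001,0,0,0],[0,0,0.001,0,0,0],[0,0,0.001,0,0,0]],
  ],
)

```text
time: 12.42
eef_pos: [584.7, -149.8, 107.5]
tool_rot: [-0.0, -0.08, 0.997, 0.0]
force: [-3.7, 1.4, 6.4]
width: 47.7
```

Call:
jog_arm(
  series=[
    [[0,0,0.001,0,0,0],[0,0,0.001,0,0,0],[0,0,0.001,0,0,0],[0,0,0.001,0,0,0]],
  ],
)

```text
time: 12.92
eef_pos: [584.8, -149.8, 103.6]
tool_rot: [-0.0, -0.08, 0.997, 0.0]
force: [-3.2, 1.2, 7.7]
width: 47.8
```

Call:
jog_arm(
  series=[
    [[0,0,0.001,0,0,0],[0,0,0.001,0,0,0],[0,0,0.001,0,0,0],[0,0,0.001,0,0,0]],
  ],
)

```text
time: 13.42
eef_pos: [584.8, -149.8, 99.8]
tool_rot: [-0.0, -0.08, 0.997, 0.0]
force: [-2.8, 1.4, 7.4]
width: 47.6
```

Run:
```python
from h import *
c=cap('wrist','w6.png');o=env.observe();print(o['time'],o['eef_pos'],o['force'])
```

```text
13.475 [ 584.75764395 -149.79594711   99.56214169] [-2.52656643  1.1477079   6.42308305]
```

View pics/w6.png

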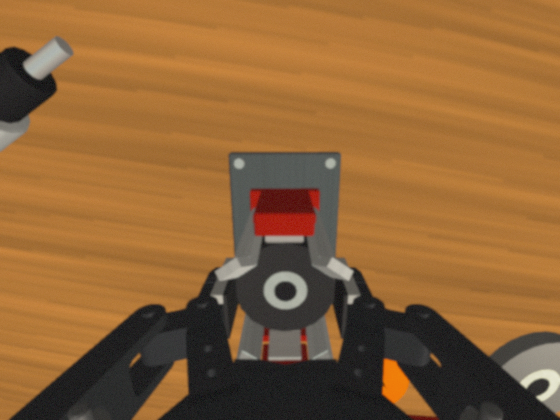

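Stone is still square in the fingers (ring (285,290)), lip still behind its rim at about (285,240). Continue.

Call:
jog_arm(
  series=[
    [[0,0,0.001,0,0,0],[0,0,0.001,0,0,0],[0,0,0.001,0,0,0],[0,0,0.001,0,0,0]],
  ],
)

```text
time: 13.98
eef_pos: [584.8, -149.8, 95.8]
tool_rot: [-0.0, -0.08, 0.997, 0.0]
force: [-2.6, 0.9, 4.3]
width: 47.8
```

```bash
cat > lip.py <<'E'
from h import *
import sys
c=cap('wrist',sys.argv[1]);o=env.observe();print(o['time'],o['eef_pos'],o['force'])
g=np.asarray(c['pixels']).mean(2)[225:270,280:290].mean(1).round().astype(int);print(g)
E
python3 lip.py w7.png
python3 -c "
import cv2;i=cv2.imread('pics/w6.png');print(i.mean(2)[225:270,280:290].mean(1).round().astype(int))"
```

```text
14.025 [ 584.75176903 -149.81377389   95.39122122] [-2.2099649   1.62512417  4.72941727]
[ 72  71  72  71  73  72  74  72  73  73  73  75  78  96 126 154 167 172
 172 172 171 167 165 163 164 165 164 165 163 157 136 102  70  55  53  53
  52  52  53  53  53  52  52  52  55]
[ 74  74  74  72  75  73  74  73  76  87 114 142 158 163 163 156 139 109
  76  57  54  53  53  52  53  53  52  54  53  53  53  54  53  54  54  53
  54  54  53  52  53  53  54  54  54]
```

Call:
jog_arm(
  series=[
    [[0,0,0.001,0,0,0],[0,0,0.001,0,0,0],[0,0,0.001,0,0,0]],
  ],
)

```text
time: 14.4
eef_pos: [584.8, -149.8, 92.4]
tool_rot: [-0.0, -0.08, 0.997, 0.0]
force: [-3.0, 1.5, 7.3]
width: 48.1
```

```bash
python3 lip.py w8.png
```

```text
14.45 [ 584.75294391 -149.79733389   92.23756603] [-2.89644548  2.24037231  5.23823602]
[ 74  72  74  73  72  73  72  74  73  74  74  73  74  72  70  73  80 104
 135 159 169 172 172 172 171 167 165 164 164 164 165 164 163 159 139 104
  71  55  53  52  53  51  54  51  53]
```

The bright lip band widened from 8 to 18 px over the stone between TCP 99.6 and 95.8: the lip has snapped over. Release.

Call:
jog_arm(
  series=[
    [[0,0,0,0,0,0],[0,0,0,0,0,0],[0,0,0,0,0,0],[0,0,0,0,0,0]],
  ],
  gripper=-0.6,
)

```text
time: 14.95
eef_pos: [585.0, -150.0, 91.0]
tool_rot: [-0.0, -0.08, 0.997, 0.0]
force: [0.0, -0.3, -0.9]
width: 68.0
```

Call:
jog_arm(
  series=[
    [[0,0,-0.01,0,0,0],[0,0,-0.03,0,0,0],[0,0,-0.06,0,0,0],[0,0,-0.0,0,0,0],[0,0,0,0,0,0]],
  ],
)

```text
time: 15.58
eef_pos: [585.3, -150.1, 192.3]
tool_rot: [0.001, -0.08, 0.997, -0.0]
force: [-0.0, 0.5, -1.1]
width: 68.6
```

```bash
python3 lip.py w9.png
python3 - <<'E'
import cv2
i=cv2.imread('pics/w9.png');cv2.imwrite('pics/w9c.png',cv2.resize(i[150:420,140:430],None,fx=2,fy=2,interpolation=cv2.INTER_CUBIC))
E
```

```text
15.625 [ 584.72890026 -149.82680623  190.78126032] [ 0.0328315   0.36815872 -0.66683377]
[ 49  61  88 120 146 158 160 155 140 109  74  55  50  51  50  49  49  50
  51  49  51  54  65  81  92  99 102 102 101 102 101 102 101 101  99 101
 108 127 145 146 123  87  57  42  40]
```

View pics/w9c.png

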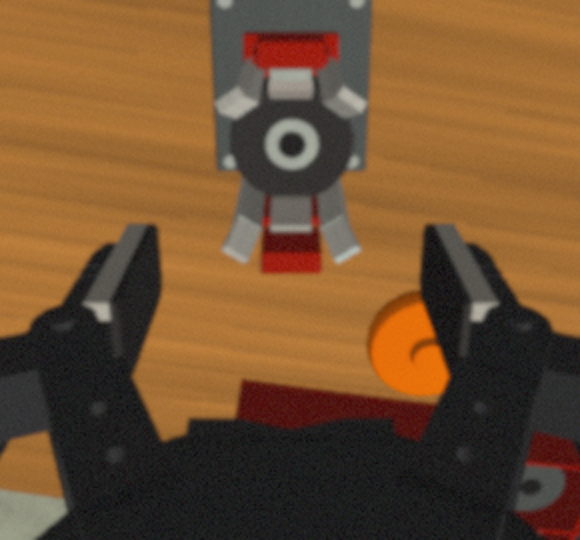

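Coarse is held under both lips (steel lips at crop (290,80) and (290,215) overlap its rim), level. Now the fine stone.

Call:
jog_arm(
  series=[
    [[-0.006,0.053,0,0,0,0],[-0.006,0.053,0,0,0,0],[-0.006,0.053,0,0,0,0],[-0.006,0.053,0,0,0,0],[-0.006,0.053,0,0,0,0]],
  ],
  gripper=-1,
)

```text
time: 16.25
eef_pos: [571.2, 117.9, 189.2]
tool_rot: [-0.002, -0.08, 0.997, -0.0]
force: [0.3, -0.8, -0.2]
width: 85.5
```

Call:
jog_arm(
  series=[
    [[-0.006,0.053,0,0,0,0],[-0.005,0.052,0,0,0,0],[0,0,0.05,0,0,0],[0,0,0.05,0,0,0],[0,0,0,0,0,0]],
  ],
)

```text
time: 16.88
eef_pos: [561.6, 220.7, 83.9]
tool_rot: [-0.008, -0.08, 0.997, -0.001]
force: [-0.2, 0.1, -0.5]
width: 85.1
```

Run:
```python
from h import *
c=cap('wrist');c=cap('wrist','w10.png');h=cv2.cvtColor(np.asarray(c['pixels']),cv2.COLOR_RGB2HSV)
e=env.observe();
m=np.zeros((420,560),np.uint8);m[200:330,205:365]=((h[...,1]<110)&(h[...,2]>120))[200:330,205:365]
cs=max(cv2.findContours(m,cv2.RETR_EXTERNAL,cv2.CHAIN_APPROX_NONE)[0],key=cv2.contourArea);(u,v),r=cv2.minEnclosingCircle(cs)
P=onz(c,u,v,20);print(e['time'],e['eef_pos'],(u,v,r),P,totool(P-e['eef_pos']))
```

```text
16.975 [566.35998722 221.68895385  91.14707441] (284.7994384765625, 228.43161010742188, 33.22539138793945) [564.87796724 220.98080697  20.        ] [ 1.47740709 -0.45950399 71.14921066]
```

Call:
jog_arm(
  series=[
    [[0.0005,-0.0005,0.04,0,0,0],[0,0,0.03,0,0,0],[0,0,0.013,0,0,0],[0,0,0,0,0,0],[0,0,0,0,0,0]],
  ],
)

```text
time: 17.6
eef_pos: [567.9, 221.7, 10.8]
tool_rot: [0.002, -0.08, 0.997, 0.0]
force: [-0.1, 1.3, 0.0]
width: 85.4
```

Run:
```python
from h import *
for i in range(2): cap('wrist'); print(env.observe()['eef_pos'])
```

```text
[567.75857215 221.68972266  10.69147824]
[567.55762063 221.65215084  10.45354924]
```

Call:
jog_arm(
  series=[
    [[0,0,0.005,0,0,0],[0,0,0,0,0,0],[0,0,0,0,0,0],[0,0,0,0,0,0]],
  ],
)

```text
time: 18.2
eef_pos: [566.2, 221.3, 3.3]
tool_rot: [0.0, -0.08, 0.997, 0.0]
force: [-0.6, -0.2, -0.7]
width: 85.3
```

Run:
```python
from h import *
for i in range(2): cap('wrist'); print(env.observe()['eef_pos'])
```

```text
[566.18333003 221.30169121   3.36630899]
[566.17682892 221.2760682    3.36255354]
```

Call:
jog_arm(
  series=[
    [[0,0,0,0,0,0],[0,0,0,0,0,0],[0,0,0,0,0,0],[0,0,0,0,0,0],[0,0,0,0,0,0]],
  ],
  gripper=1,
  force=60,
)

```text
time: 18.92
eef_pos: [566.6, 221.4, 3.9]
tool_rot: [0.001, -0.08, 0.997, 0.0]
force: [0.2, 1.1, 4.0]
width: 48.1
```

Call:
jog_arm(
  series=[
    [[0,0,-0.02,0,0,0],[0,0,-0.06,0,0,0],[0,0,-0.06,0,0,0],[0,0,-0.06,0,0,0],[0,0,0,0,0,0]],
  ],
)

```text
time: 19.55
eef_pos: [569.0, 222.1, 212.4]
tool_rot: [0.007, -0.08, 0.997, 0.001]
force: [-0.5, -0.5, -1.4]
width: 47.7
```

Run:
```python
from h import *
for i in range(6): c=cap('wrist')
h=cv2.cvtColor(np.asarray(c['pixels']),cv2.COLOR_RGB2HSV);o=env.observe();e=o['eef_pos']
d=cv2.imread('pics/w3.png')
m=np.zeros((420,560),np.uint8);m[270:315,255:320]=((h[...,2]<110))[270:315,255:320]
print(o['time'],e,o['force'],o['width'])
cs=max(cv2.findContours(m,cv2.RETR_EXTERNAL,cv2.CHAIN_APPROX_NONE)[0],key=cv2.contourArea);(u,v),r=cv2.minEnclosingCircle(cs);P=onz(c,u,v,e[2]+18.5);print(u,v,r,totool(P-e),totool(np.array([584.9,-149.9,0])-e))
cv2.imwrite('pics/w11.png',cv2.cvtColor(np.asarray(c['pixels']),cv2.COLOR_RGB2BGR))
```

```text
19.85 [564.99883369 220.91493197 200.6925131 ] [ 0.2290823  -0.1850306  -1.78437476] 47.6532185341061
285.0 290.5 11.10190200805664 [ -0.24997094  -0.24954286 -18.50130723] [  38.53058921 -369.13576354  201.07569912]
```

View pics/w11.png

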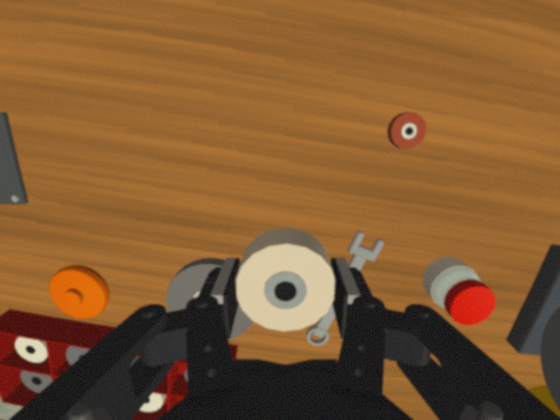

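Fine is gripped identically (hub (285,290)). Back over the magazine, reversing my commanded shifts.

Call:
jog_arm(
  series=[
    [[0.006,-0.053,0,0,0,0],[0.006,-0.053,0,0,0,0],[0.006,-0.053,0,0,0,0],[0.006,-0.053,0,0,0,0],[0.006,-0.053,0,0,0,0]],
  ],
)

```text
time: 20.48
eef_pos: [578.0, -46.7, 201.5]
tool_rot: [-0.002, -0.08, 0.997, 0.001]
force: [0.6, -0.7, -1.1]
width: 47.8
```

Call:
jog_arm(
  series=[
    [[0.006,-0.053,0,0,0,0],[0.0045,-0.0515,0,0,0,0],[0,0,0,0,0,0],[0,0,0,0,0,0],[0,0,0,0,0,0]],
  ],
)

```text
time: 21.1
eef_pos: [585.0, -148.5, 202.8]
tool_rot: [-0.0, -0.081, 0.997, 0.0]
force: [-0.8, -0.2, -2.0]
width: 48.0
```

Call:
jog_arm(
  series=[
    [[0,0,0,0,0,0],[0,0,0,0,0,0],[0,0,0,0,0,0],[0,0,0,0,0,0]],
  ],
)

```text
time: 21.6
eef_pos: [585.1, -149.8, 203.4]
tool_rot: [0.0, -0.08, 0.997, 0.0]
force: [-0.1, -0.3, -1.1]
width: 47.9
```

Exactly over the first axis position. Down to the ramps.

Call:
jog_arm(
  series=[
    [[0,0,0.02,0,0,0],[0,0,0.02,0,0,0],[0,0,0.01,0,0,0],[0,0,0.004,0,0,0],[0,0,0.002,0,0,0]],
  ],
)

```text
time: 22.22
eef_pos: [585.4, -150.1, 147.8]
tool_rot: [0.0, -0.08, 0.997, -0.0]
force: [-0.5, -1.6, -1.0]
width: 47.9
```

Call:
jog_arm(
  series=[
    [[0,0,0.003,0,0,0],[0,0,0.003,0,0,0],[0,0,0.003,0,0,0],[0,0,0.003,0,0,0],[0,0,0.002,0,0,0]],
  ],
)

```text
time: 22.85
eef_pos: [585.0, -149.9, 132.9]
tool_rot: [-0.0, -0.08, 0.997, 0.0]
force: [-0.5, 0.6, -1.0]
width: 47.5
```

Call:
jog_arm(
  series=[
    [[0,0,0.001,0,0,0],[0,0,0.001,0,0,0],[0,0,0.001,0,0,0],[0,0,0.001,0,0,0],[0,0,0.001,0,0,0]],
  ],
)

```text
time: 23.48
eef_pos: [585.5, -150.0, 128.6]
tool_rot: [0.001, -0.08, 0.997, -0.0]
force: [0.5, -0.1, 1.0]
width: 48.0
```

Call:
jog_arm(
  series=[
    [[0,0,0.001,0,0,0],[0,0,0.001,0,0,0],[0,0,0.001,0,0,0],[0,0,0.001,0,0,0],[0,0,0.001,0,0,0]],
  ],
)

```text
time: 24.1
eef_pos: [585.5, -150.2, 123.9]
tool_rot: [0.001, -0.08, 0.997, -0.0]
force: [0.6, -0.1, 5.0]
width: 47.8
```

Call:
jog_arm(
  series=[
    [[0,0,0.001,0,0,0],[0,0,0.001,0,0,0],[0,0,0.001,0,0,0],[0,0,0.001,0,0,0]],
  ],
)

```text
time: 24.6
eef_pos: [585.7, -150.1, 120.4]
tool_rot: [0.001, -0.08, 0.997, -0.0]
force: [1.4, 0.2, 5.2]
width: 47.9
```

Call:
jog_arm(
  series=[
    [[0,0,0.001,0,0,0],[0,0,0.001,0,0,0],[0,0,0.001,0,0,0],[0,0,0.001,0,0,0]],
  ],
)

```text
time: 25.1
eef_pos: [585.8, -149.9, 116.2]
tool_rot: [0.001, -0.08, 0.997, -0.0]
force: [0.8, 0.5, 7.4]
width: 47.6
```

Call:
jog_arm(
  series=[
    [[0,0,0.001,0,0,0],[0,0,0.001,0,0,0],[0,0,0.001,0,0,0],[0,0,0.001,0,0,0]],
  ],
)

```text
time: 25.6
eef_pos: [585.8, -150.0, 112.3]
tool_rot: [0.001, -0.08, 0.997, -0.0]
force: [1.6, 0.6, 6.6]
width: 47.9
```

Call:
jog_arm(
  series=[
    [[0,0,0.001,0,0,0],[0,0,0.001,0,0,0],[0,0,0.001,0,0,0],[0,0,0.001,0,0,0]],
  ],
)

```text
time: 26.1
eef_pos: [585.9, -149.9, 108.5]
tool_rot: [0.001, -0.08, 0.997, -0.0]
force: [2.2, 0.6, 7.4]
width: 47.7
```

Call:
jog_arm(
  series=[
    [[0,0,0.001,0,0,0],[0,0,0.001,0,0,0],[0,0,0.001,0,0,0],[0,0,0.001,0,0,0]],
  ],
)

```text
time: 26.6
eef_pos: [585.9, -149.9, 104.6]
tool_rot: [0.001, -0.08, 0.997, -0.0]
force: [1.1, 0.5, 7.4]
width: 47.8
```

Call:
jog_arm(
  series=[
    [[0,0,0.001,0,0,0],[0,0,0.001,0,0,0],[0,0,0.001,0,0,0],[0,0,0,0,0,0]],
  ],
)

```text
time: 27.1
eef_pos: [585.9, -149.9, 101.5]
tool_rot: [0.001, -0.08, 0.997, -0.0]
force: [0.8, 0.3, 7.6]
width: 48.2
```

```bash
python3 lip.py w12.png
```

```text
27.15 [ 585.84465547 -149.9531836   101.4667278 ] [1.51483263 0.63888598 8.52063532]
[ 67  68  68  66  68  76 103 130 147 152 153 152 152 152 149 139 126 120
 136 168 193 202 204 203 204 204 204 203 204 203 204 204 204 203 204 204
 204 203 204 204 204 204 204 204 202]
```

Call:
jog_arm(
  series=[
    [[0,0,0.001,0,0,0],[0,0,0.001,0,0,0],[0,0,0.001,0,0,0],[0,0,0,0,0,0]],
  ],
)

```text
time: 27.65
eef_pos: [585.9, -149.9, 98.6]
tool_rot: [0.001, -0.08, 0.997, -0.0]
force: [0.1, 0.6, 7.8]
width: 47.8
```

```bash
python3 lip.py w13.png
```

```text
27.7 [ 585.858908   -149.92481952   98.56172416] [1.21055699 0.83364427 8.26502485]
[ 70  67  66  68  67  68  67  70  81 105 132 148 152 153 152 152 152 149
 151 168 191 200 204 204 204 204 204 204 204 204 204 204 204 203 204 204
 205 204 204 203 204 204 204 204 203]
```

Call:
jog_arm(
  series=[
    [[0,0,0.001,0,0,0],[0,0,0.001,0,0,0],[0,0,0,0,0,0]],
  ],
)

```text
time: 28.08
eef_pos: [585.8, -149.9, 96.1]
tool_rot: [0.001, -0.08, 0.997, -0.0]
force: [2.1, 1.1, 6.0]
width: 48.0
```

```bash
python3 lip.py w14.png
```

```text
28.125 [ 585.80717464 -149.96348959   96.05140598] [ 2.04738292 -0.39327567  5.71340361]
[ 69  68  68  70  69  68  69  68  68  69  73  98 127 148 158 161 162 162
 160 157 155 155 154 154 155 154 154 155 165 186 200 204 205 204 205 205
 205 205 205 205 205 205 205 205 204]
```

Near lip has snapped over (band 9→18 px, force fell). One more millimetre for the far lip, then release.

Call:
jog_arm(
  series=[
    [[0,0,0.001,0,0,0],[0,0,0,0,0,0],[0,0,0,0,0,0]],
  ],
)

```text
time: 28.5
eef_pos: [585.8, -150.0, 95.1]
tool_rot: [0.001, -0.08, 0.997, -0.0]
force: [1.8, -0.3, 7.0]
width: 47.9
```

Call:
jog_arm(
  series=[
    [[0,0,0,0,0,0],[0,0,0,0,0,0],[0,0,0,0,0,0],[0,0,0,0,0,0]],
  ],
  gripper=-0.6,
)

```text
time: 29.0
eef_pos: [584.7, -149.9, 93.7]
tool_rot: [-0.001, -0.08, 0.997, 0.0]
force: [0.2, 0.1, -0.6]
width: 68.3
```

Call:
jog_arm(
  series=[
    [[0,0,-0.01,0,0,0],[0,0,-0.03,0,0,0],[0,0,-0.055,0,0,0],[0,0,0,0,0,0],[0,0,0,0,0,0]],
  ],
)

```text
time: 29.62
eef_pos: [585.2, -150.0, 190.1]
tool_rot: [0.001, -0.08, 0.997, -0.0]
force: [-0.7, -0.2, -1.0]
width: 68.3
```

```bash
python3 lip.py w15.png
python3 - <<'E'
import cv2
i=cv2.imread('pics/w15.png');cv2.imwrite('pics/w15c.png',cv2.resize(i[150:420,140:430],None,fx=2,fy=2,interpolation=cv2.INTER_CUBIC))
E
```

```text
29.675 [ 584.65455479 -149.83018681  188.62947135] [-0.84766109  0.75138752 -1.36628515]
[ 36  36  39  41  54  79 112 138 152 156 160 169 187 198 201 203 202 202
 202 202 202 201 196 176 139 107  97  98  99 100  99  99  98  97  97  97
  96  99 113 137 148 141 109  70  46]
```

View pics/w15c.png

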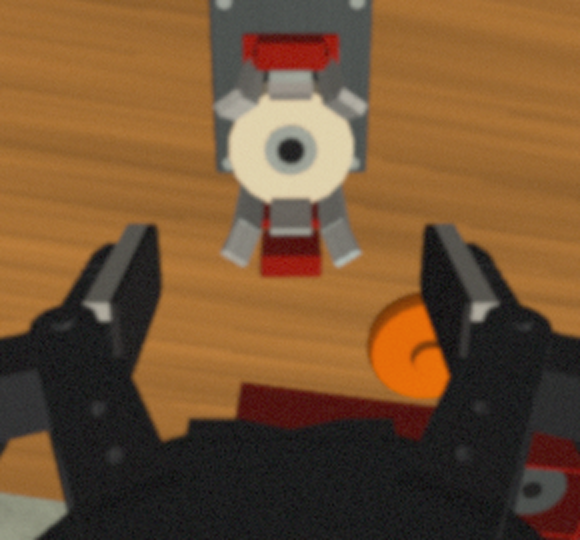

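The fine stone sits level under both lips, which overlap its rim at crop (290,85) and (290,215). The gripper is clear above it, so I hand in.

```bash
python3 -c "
from rig import env
print(env.sign_off())"
```

```text
the job is handed in; nothing more can be done
None
```

I loaded both stones, coarse first and fine on top. I pushed each one down in 1 mm steps until the lips snapped over it, then opened and withdrew the gripper. I handed in at about 30 s of the 72 s allowed.

- **Held under the lips:** close views after each release show the stone level and centred, with both lips over its rim.
- **Forces:** the force readings, taken at the end of each move, stayed under 9 N. The final push stopped about 2 mm past the snap point, short of the bottom stop.
- **Setting:** the snaps put the head's height setting at about 3 to 5 mm. An early two-camera estimate of the follower's height disagreed because the arm was blocking one view, so I discarded it.
- **Other things on the bench:** I never touched the brown stone or the other items. I did not measure their positions again at the end.
- **Not measured directly:** I could not read the follower's travel, so I judged it from the lips and the height of the push.

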